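# Make up the serving kit and the garlic kit for kimchi day

### The arm

A 7-joint arm with a two-finger parallel gripper is mounted at the origin on the work surface. World frame = base frame: x ahead of the robot, y to its left, z up, the work surface at z = 0. Lengths are in m, angles in rad, forces in N, time in s.
With the tool pointing down it reaches from about 0.4 to 0.85 m from the base axis. Payload 4.5 kg.
Tool frame: the origin (TCP) lies where the fingers leave the gripper's body, on its centre line; the fingertips stand 64 mm ahead of it and the grasp point (between the pads) lies 45 mm ahead of it; z points along the fingers, y is the direction in which the jaws open and shut (so a half turn about z gives the same grasp; the last joint's range is limited). The gripper opens to 88 mm and grips with 3 to 60 N. Pads are 18 mm wide; open, the fingers measure 123 mm over their backs; the gripper's body (75 mm by 187 mm) begins 45 mm behind the grasp point.
Start: joints at [1.171, 0.689, -0.195, 1.565, 0.157, 0.902, -0.215], TCP at [0.263, -0.567, 0.303] pointing down, gripper open.
Joint ranges: [-3.01, 3.01], [-0.46, 2.08], [-1.47, 1.51], [0.13, 2.56], [-1, 4.14], [0.04, 2.09], [-2.66, 2.66]. Speed limits (rad/s): [2.57, 2.57, 3.14, 3.14, 3.14, 3.14, 3.14].

### API

Orientations are given as a unit quaternion [x, y, z, w].
In Python, from plant import monitor, snapshot, workorder, finder gives the robot as it stands.
- The arm moves only by the tool carry_out, never from a script. Its argument "motion" is one flat list of numbers, 6 for each row, row after row: the shift along the tool's x, y, z in cm, then the turn, a rotation vector about the tool's x, y, z in rad. In form: [x, y, z, rx, ry, rz, x, y, z, rx, ry, rz, ...]. A call has 1 to 8 rows; each row shifts and turns the commanded pose from where the row before left it, along the tool's axes as they then stand; what a row does not reach is not made up. A row lasts 1/8 s, in which the tool goes at most 62.5 mm and 10.7 degrees, less where a joint would pass 70% of its speed; a pose out of reach is approached as far as the arm can. A call with a gripper value outside its range is refused whole. "hand" is the finger opening in cm, from 0 to 8.81, set as the call begins (left out, the last holds). The fingers move at their own pace and stop on an object; "grip_force" is the grip in N (left out, the last holds). Time passes only in rows, so rows that do not move let the fingers close. It gives the time, the measured TCP pose, the force and the opening at its end, in the units of the state.
- monitor.get_state(): the state, without advancing time (a new reading comes with each control period).
- snapshot(name): name is "side" or "top" or "wrist"; returns a dict with "frame" (400x640x3 uint8, red, green, blue), "range_z" (400x640 float32, m along the optical axis (not along the pixel's ray), 0 where there is no reading), "fx", "fy", "cx", "cy" (pixels), "D" ([k1, k2, p1, p2, k3] as OpenCV has them; the pictures are not rectified), "rvec" (rotation vector, rad) and "tvec" (3), from world to camera coordinates, as OpenCV has them; the wrist camera has in their place "hand_eye" (4x4, takes a point from camera to tool coordinates, whose origin is the TCP and whose axes are the flange's). Camera axes: x right, y down, z forward; pixel columns grow to the right and rows downward; lengths in m; the calibration is good to about 2 mm. A picture is of the moment at which its call begins: read the wrist's pose just before it.
- workorder.finish_job(): hands the job in, once; it reports no verdict.
Trained networks look in a picture, given as the dict that the camera call returned (one of the last four; its "shot" number tells which), for a name from the list of things; names that differ only in an ending like _2 or _b are one class to them, and where a whole thing is asked for, a point or a joint stands for the part that bears it (a point fixed in the world has none). Each returns a list of dicts, best first, with "p" (0 to 1); they miss things now and then, are a little off and sometimes report something else, mostly with a low value. They report only what shows in the picture. A call takes as long as a camera call.
- finder.masks_of(picture, thing): "pixels" (400x640 bool, what is visible of it) and "extent" ([left, top, right, bottom] in pixels, round what is visible of it).
The state is a dict: "clock": time; "q": joint angles; "qd": joint speeds; "joint_torque": joint torques, N m; "tool_pos": TCP position; "eef_rot": TCP orientation; "contact_force": force on the tool from outside, world axes, zero at the start; "moment": the same for the moment, N m; "opening": opening from 0.0 (shut) to 1.0 (fully open).
Only numpy, scipy, OpenCV 4.12 (cv2) and the standard library are available. Lean on these libraries where they do the work, as an engineer would, in place of code of your own. Each camera call takes 0.05 s, during which the arm holds its last target. There are 200 camera calls.

### The job

Make up the two kits for kimchi day from the stock on the table. The light-blue tray is the serving kit: lay the steel tongs flat in its long bay and stand the green-lidded clamp jar in one of its small bays. The yellow tray is the garlic kit: lay the wooden pestle in its long bay and stand the orange-lidded clamp jar and the white salt pot upright in the small bays, one in each; set glass and ceramic down without dropping them, and leave the wooden spoon, the amber jar and the steel cup where they are.

Things in the scene. Friction and masses are not known exactly. Their poses are not given: they have to be found in the camera images.
- tray_blue: Light-blue kit tray, fixed, 222 (x) by 186 (y) mm, 25 high, floor and walls 4 mm thick. Origin: centre of underside; z up. Long bay on the -y side: 214 (x) by 84 (y) mm inside, centre x 0, y -47. Two small bays on the +y side, parted at x = 0: each 105 (x) by 90 (y) mm inside, centres x +/-54.5, y +44. x lies within 0.25 rad of world x; one tray is left of the robot, one right.
- tray_yellow: Yellow kit tray, fixed, 222 (x) by 186 (y) mm, 25 high, floor and walls 4 mm thick. Origin: centre of underside; z up. Long bay on the -y side: 214 (x) by 84 (y) mm inside, centre x 0, y -47. Two small bays on the +y side, parted at x = 0: each 105 (x) by 90 (y) mm inside, centres x +/-54.5, y +44. x lies within 0.25 rad of world x; one tray is left of the robot, one right.
- tongs: Steel kitchen tongs locked shut, lying flat, rigid, 190 mm long, 18 high, 31 wide across the two parallel arms over the middle 60 mm. Origin: middle of length, width and height (9 mm above what it lies on); x along it to the jaws, z up. 0.11 kg, balanced near the origin. Grip across y at the origin.
- pestle: Double-ended wooden pestle, lying, 180 mm long, ends 40 mm thick, round waist 26 mm thick over the middle 48 mm. Origin: its middle, on its axis (20 mm above what it lies on); x along it; may be rolled about x, so y and z may point anywhere. 0.15 kg. Grip across the waist.
- jar_green: Glass clamp jar with green lid, standing, 90 mm high, 0.2 kg. Origin: centre of underside; z up. Glass 60 mm across, straight from 4 to 64 mm up; lid 57 mm across. The wire clamp stands out along x only (+x to 36 mm, -x to 34 mm from the axis): grip across y, 50 to 55 mm up. Fits a small bay any way round. Being tall, easier set in after the tool beside it.
- jar_orange: Glass clamp jar with orange lid, standing, 90 mm high, 0.2 kg. Origin: centre of underside; z up. Glass 60 mm across, straight from 4 to 64 mm up; lid 57 mm across. The wire clamp stands out along x only (+x to 36 mm, -x to 34 mm from the axis): grip across y, 50 to 55 mm up. Fits a small bay any way round. Being tall, easier set in after the tool beside it.
- salt_pot: White ceramic salt pot with a thin blue band and a knobbed lid (lid fixed), round, standing, 87 mm high to the knob, 62 mm across with straight sides from 20 to 56 mm up. Origin: centre of its underside; z up. Mass about 0.2 kg. Grip it anywhere across, best 45 to 50 mm up.
- wooden_spoon: Bystander to leave alone: pale wooden spoon lying flat, 191 mm long, handle 12 mm thick, bowl 48 mm across at +x, 12 mm high. Origin: on its underside, 95 mm from the handle's end; x along it.
- amber_jar: Bystander to leave alone: amber glass screw-top jar with a black cap and a paper label, 58 mm across, 85 mm high, standing. Origin: centre of its underside; z up.
- steel_cup: Bystander to leave alone: open steel cup, 72 mm across the rim, 75 mm high, standing on the far side. Origin: centre of its underside; z up.

How it is judged:
At the end, for the whole second after the job is handed in: Each thing in its bay of its tray, on the floor, at rest: tools level (0.08 rad), middle within 22 mm along, 27 mm across of the bay's centre; jars and pot upright (0.1 rad), within 25 mm along, 18 mm across, the two in yellow in different bays; spoon, amber jar, cup moved under 30 mm (y of tongs in the frame of tray_blue between -0.074 and -0.02 m and x of tongs in the frame of tray_blue between -0.022 and 0.022 m and z of tongs in the frame of tray_blue between 0 and 0.017 m and angle between tongs's own x axis and vertical between 1.49 and 1.65 rad and linear speed of each of tongs, jar_green, pestle, jar_orange, salt_pot below 0.03 m/s and angular speed of each of tongs, jar_green, pestle, jar_orange, salt_pot below 0.4 rad/s and y of jar_green in the frame of tray_blue between 0.026 and 0.062 m and z of jar_green in the frame of tray_blue between 0 and 0.009 m and (x of jar_green in the frame of tray_blue between 0.029 and 0.08 m or x of jar_green in the frame of tray_blue between -0.08 and -0.029 m) and angle between each of jar_green, jar_orange, salt_pot's own z axis and vertical below 0.1 rad and y of pestle in the frame of tray_yellow between -0.074 and -0.02 m and x of pestle in the frame of tray_yellow between -0.022 and 0.022 m and z of pestle in the frame of tray_yellow between 0 and 0.028 m and angle between pestle's own x axis and vertical between 1.49 and 1.65 rad and y of jar_orange in the frame of tray_yellow between 0.026 and 0.062 m and z of jar_orange in the frame of tray_yellow between 0 and 0.009 m and (x of jar_orange in the frame of tray_yellow between 0.029 and 0.08 m or x of jar_orange in the frame of tray_yellow between -0.08 and -0.029 m) and y of salt_pot in the frame of tray_yellow between 0.026 and 0.062 m and z of salt_pot in the frame of tray_yellow between 0 and 0.009 m and (x of salt_pot in the frame of tray_yellow between 0.029 and 0.08 m or x of salt_pot in the frame of tray_yellow between -0.08 and -0.029 m) and distance of each of wooden_spoon, amber_jar, steel_cup from where it was at the start of the episode below 0.03 m); the robot touches nothing.
It fails at once if the wooden spoon is pushed more than 30 mm from its place (distance of wooden_spoon from where it was at the start of the episode above 0.03 m).
It fails at once if the amber screw-top jar is pushed more than 30 mm from its place (distance of amber_jar from where it was at the start of the episode above 0.03 m).
It fails at once if the steel cup is pushed more than 30 mm from its place (distance of steel_cup from where it was at the start of the episode above 0.03 m).
It fails at once if a clamp jar or the salt pot is dropped or thrown (faster than 0.6 m/s while not held by the fingers: a fall of about 18 mm) ((linear speed of jar_green above 0.6 m/s and contact force between the fingers and jar_green below 0.05 N) or (linear speed of jar_orange above 0.6 m/s and contact force between the fingers and jar_orange below 0.05 N) or (linear speed of salt_pot above 0.6 m/s and contact force between the fingers and salt_pot below 0.05 N)).
It also fails if it takes over 131 s, if anything falls off the work surface, if the arm or the gripper's body presses on something with over 40 N, if the wrist force passes 120 N, or if a joint passes its speed limit or range.

## Working session

There is one attempt and no reset: what is moved stays moved. The work goes in short steps, Python scripts to look and compute and a tool call to move; the robot and the scene stay as the last step left them, time stands still between calls to the robot, and variables do not carry over. Pictures are saved under pics/ and viewed, about 12 in all and at most 16, crops included, and the job is handed in when it is done.

Besides the shell and the picture viewer there is one more tool, called after "Emit:" as a command line: name --argument value ..., lists and objects as JSON in quotes. carry_out: Moves the arm, as the interface text tells. Its arguments: {"type":"object","properties":{"motion":{"type":"array"},"hand":{"type":"number"},"grip_force":{"type":"number"}},"required":["motion"]}

```bash
mkdir -p pics; ls; cat > h.py <<'E'
import numpy as np, cv2
from scipy.spatial.transform import Rotation as R
from plant import monitor, snapshot, workorder, finder
def pose():
    s=monitor.get_state(); return np.array(s["tool_pos"]),R.from_quat(s["eef_rot"]),s
def cam2world(pic,st=None):
    if "rvec" in pic:
        Rm=cv2.Rodrigues(np.array(pic["rvec"],float))[0]; t=np.array(pic["tvec"],float).ravel()
        return Rm.T, -Rm.T@t
    H=np.array(pic["hand_eye"]); p,r,_=st
    return r.as_matrix()@H[:3,:3], r.as_matrix()@H[:3,3]+p
def pts(pic,mask,st=None):
    v,u=np.nonzero(mask&(pic["range_z"]>0))
    z=pic["range_z"][v,u]
    K=np.array([[pic["fx"],0,pic["cx"]],[0,pic["fy"],pic["cy"]],[0,0,1]])
    n=cv2.undistortPoints(np.stack([u,v],1).astype(np.float64)[:,None],K,np.array(pic["D"],float))[:,0]
    A,b=cam2world(pic,st)
    return (np.c_[n,np.ones(len(n))]*z[:,None])@A.T+b
def save(pic,name): cv2.imwrite("pics/"+name,pic["frame"][:,:,::-1])
E
cat > m.py <<'E'
from h import *
names="tray_blue tray_yellow tongs pestle jar_green jar_orange salt_pot wooden_spoon amber_jar steel_cup".split()
print({k:np.round(v,3) for k,v in monitor.get_state().items()})
for c in ("top","side"):
    pic=snapshot(c); save(pic,c+"0.png"); print(c,cam2world(pic)[1].round(3))
    for n in names:
        for d in finder.masks_of(pic,n)[:2]:
            P=pts(pic,d["pixels"])
            if len(P)<10: print(n,d["p"],"few");continue
            zt=np.percentile(P[:,2],98); T=P[P[:,2]>zt-.012]
            rc=cv2.minAreaRect(P[:,:2].astype(np.float32)*1000)
            print(n,round(d["p"],2),np.array(d["extent"]).round(),"mid",((P.min(0)+P.max(0))/2).round(3),"top",round(zt,3),((np.percentile(T,2,0)+np.percentile(T,98,0))/2).round(3)[:2],"rect",np.round(rc[0]),np.round(rc[1]),round(rc[2],1))
E
python3 m.py
```

```text
pics
{'clock': np.float64(0.0), 'q': array([ 1.171,  0.69 , -0.195,  1.566,  0.157,  0.903, -0.215]), 'qd': array([ 0.001,  0.   , -0.001,  0.001,  0.002, -0.002, -0.   ]), 'joint_torque': array([-0.0000e+00, -5.2756e+01, -1.2670e+00, -1.5343e+01, -5.3000e-02,
        7.0000e-03,  0.0000e+00]), 'tool_pos': array([ 0.262, -0.567,  0.302]), 'eef_rot': array([ 0.977,  0.215, -0.   , -0.001]), 'contact_force': array([ 0.531, -0.158,  0.032]), 'moment': array([0.023, 0.019, 0.034]), 'opening': np.float64(1.0)}
top [ 0.574 -0.007  1.043]
tray_blue 0.82 [126. 218. 220. 327.] mid [0.496 0.318 0.014] top 0.028 [0.498 0.313] rect [496. 318.] [234. 203.] 0.5
tray_yellow 0.72 [404. 227. 501. 346.] mid [ 0.482 -0.305  0.015] top 0.027 [ 0.48  -0.301] rect [ 478. -308.] [233. 204.] 10.3
tongs 0.81 [303. 236. 327. 317.] mid [0.494 0.002 0.012] top 0.022 [0.494 0.003] rect [493.   7.] [ 31. 184.] 80.4
pestle 0.75 [355. 249. 375. 332.] mid [ 0.466 -0.109  0.021] top 0.042 [ 0.466 -0.11 ] rect [ 466. -109.] [179.  42.] 0.3
jar_green 0.96 [213. 170. 249. 209.] mid [0.68  0.199 0.046] top 0.093 [0.675 0
[... 1658 characters left out ...]
.] mid [0.713 0.091 0.046] top 0.091 [0.663 0.059] rect [716.  99.] [186.  62.] 32.5
jar_orange 0.25 [381. 207. 417. 266.] mid [ 0.721 -0.175  0.044] top 0.086 [ 0.667 -0.202] rect [ 721. -175.] [177.  65.] 25.2
salt_pot 0.62 [330. 189. 358. 234.] mid [ 0.705 -0.035  0.044] top 0.085 [ 0.664 -0.066] rect [703. -36.] [162.  66.] 38.8
wooden_spoon 0.94 [190. 202. 272. 249.] mid [0.499 0.124 0.007] top 0.014 [0.493 0.116] rect [499. 118.] [206.  58.] 4.6
amber_jar 0.97 [382. 209. 415. 262.] mid [ 0.721 -0.175  0.044] top 0.086 [ 0.667 -0.202] rect [ 718. -170.] [176.  59.] 31.5
steel_cup 0.72 [327. 149. 354. 194.] mid [0.845 0.097 0.039] top 0.076 [0.787 0.049] rect [848.  96.] [224.  79.] 41.1
```

```bash
python3 - <<'E'
import cv2
i=cv2.imread("pics/top0.png")[110:360,110:520]; cv2.imwrite("pics/top0c.png",cv2.resize(i,(800,488),interpolation=cv2.INTER_CUBIC))
E
```

```text
(no output)
```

View pics/top0c.png

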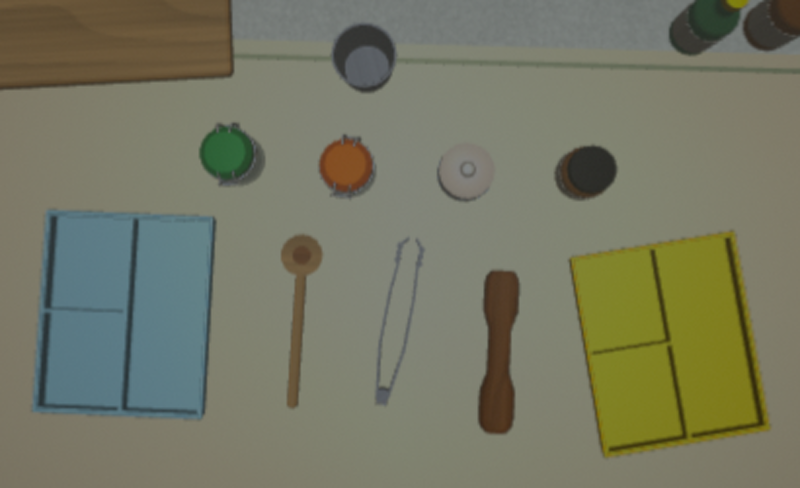

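The top view shows the blue tray on the left, tilted slightly to −yaw, and the yellow tray on the right at about +0.17 rad. Both long bays face right (−y). The jar clamps point roughly along world x (crop: green 228,153; orange 346,165; pot 467,170; tongs 400,320; pestle 498,350).

```bash
cat >> h.py <<'E'
def go(x,y,z,yaw,show=True):
    "tool shift (cm) and turn for the grasp point to reach x,y,z with tool x at yaw (mod pi); xy in axes AFTER the turn and NOW"
    p,r,s=pose(); g=p+r.apply([0,0,.045]); m=r.as_matrix(); psi=np.arctan2(m[1,0],m[0,0])
    d=np.array([x,y,z])-g; dpsi=(yaw-psi+np.pi/2)%np.pi-np.pi/2
    f=lambda a:(np.array([np.cos(a)*d[0]+np.sin(a)*d[1],np.sin(a)*d[0]-np.cos(a)*d[1],-d[2]])*100).round(2)
    print("grasp",g.round(3),"psi",psi.round(3),"tilt",round(np.degrees(np.arccos(-m[2,2])),2),"t",round(float(s["clock"]),1),"open",round(float(s["opening"])*88.1,1),"F",np.round(s["contact_force"],1))
    print("now-axes",f(psi),"after-turn axes",f(psi+dpsi),"rz",round(-dpsi,3))
E
cat > m2.py <<'E'
from h import *
pic=snapshot("top")
def rect(P):
    for _ in range(1):
        c,w,a=cv2.minAreaRect(P[:,:2].astype(np.float32))
    return np.array(c),w,a
for n in("tray_blue","tray_yellow"):
    P=pts(pic,cv2.dilate(finder.masks_of(pic,n)[0]["pixels"].astype(np.uint8),np.ones((5,5)))>0)
    P=P[(P[:,2]>.017)&(P[:,2]<.032)]
    # fit model 222x186 rectangle perimeter + dividers minimising outer bounds: scan angle
    best=None
    for a in np.arange(-.28,.28,.005):
        c,s=np.cos(a),np.sin(a); Q=P[:,:2]@np.array([[c,-s],[s,c]])
        lo=np.percentile(Q,1,0);hi=np.percentile(Q,99,0); A=np.prod(hi-lo)
        if best is None or A<best[0]: best=(A,a,hi-lo,(lo+hi)/2)
    A,a,w,m=best; c,s=np.cos(a),np.sin(a); C=np.array([[c,-s],[s,c]])@m
    f=lambda v:(C+np.array([[c,-s],[s,c]])@v).round(3)
    print(n,"a",a.round(3),"size",w.round(3),"C",C.round(3),"long",f([0,-.047]),"s+",f([.0545,.044]),"s-",f([-.0545,.044]))
for n in("tongs","pestle","wooden_spoon"):
    P=pts(pic,finder.masks_of(pic,n)[0]["pixels"]); P=P[P[:,2]>.006]
    q=P[:,:2].mean(0); u=np.linalg.svd(P[:,:2]-q,full_matrices=False)[2][0]; u*=np.sign(u[0])
    t=(P[:,:2]-q)@u; o=q+u*(t.min()+t.max())/2
    v=np.array([-u[1],u[0]]); mm=np.abs((P[:,:2]-o)@u)<.03; w=((P[:,:2]-o)@v)[mm]
    print(n,"yaw",np.arctan2(u[1],u[0]).round(3),"len",np.ptp(t).round(3),"mid",o.round(3),"waist mid",(o+v*(w.min()+w.max())/2).round(3),"w",np.ptp(w).round(3))
go(.466,-.110,.16,0)
E
python3 m2.py
```

```text
tray_blue a -0.01 size [0.224 0.189] C [0.498 0.313] long [0.498 0.266] s+ [0.553 0.356] s- [0.444 0.357]
tray_yellow a 0.18 size [0.224 0.19 ] C [ 0.48  -0.302] long [ 0.489 -0.348] s+ [ 0.526 -0.248] s- [ 0.419 -0.268]Traceback (most recent call last):
  File "m2.py", line 24, in <module>
    print(n,"yaw",np.arctan2(u[1],u[0]).round(3),"len",np.ptp(t).round(3),"mid",o.round(3),"waist mid",(o+v*(w.min()+w.max())/2).round(3),"w",np.ptp(w).round(3))
                                                                                                             ~~~~~^^
    return umr_minimum(a, axis, None, out, keepdims, initial, where)
ValueError: zero-size array to reduction operation minimum which has no identity
```

```bash
python3 -c "
from h import *
go(.466,-.110,.17,-.04)
print(np.round(snapshot('wrist')['hand_eye'],3))"
```

```text
grasp [ 0.263 -0.567  0.258] psi 0.434 tilt 0.0 t 1.3 open 88.1 F [-0.3  0.2 -0.2]
now-axes [ 37.66 -32.93   8.77] after-turn axes [ 18.48 -46.49   8.77] rz 0.474
[[-0.001 -0.957 -0.289  0.076]
 [ 1.    -0.001 -0.     0.   ]
 [ 0.    -0.289  0.957 -0.081]
 [ 0.     0.     0.     1.   ]]
```

Emit:
carry_out --motion '[0,0,0,0,0,0.158,0,0,0,0,0,0.158,0,0,0,0,0,0.158,2,-5,0,0,0,0,2,-5,0,0,0,0,2,-5,0,0,0,0,2,-5,0,0,0,0,2,-5,0,0,0,0]'

```text
clock: 2.35
tool_pos: [0.3735, -0.3198, 0.303]
eef_rot: [1.0, -0.02, 0.0, 0.0]
contact_force: [0.6, -0.3, 0.2]
opening: 0.995
```

Emit:
carry_out --motion '[2,-5,1,0,0,0,2,-5,1,0,0,0,2,-5,1,0,0,0,2,-5,1,0,0,0,0.5,-1.5,1,0,0,0,0,0,0,0,0,0]'

```text
clock: 3.1
tool_pos: [0.4661, -0.1093, 0.2522]
eef_rot: [1.0, -0.019, -0.001, -0.0]
contact_force: [-0.4, -0.9, -1.2]
opening: 0.998
```

```bash
cat > w.py <<'E'
import sys
from h import *
# look for tool (long thing): usage w.py name picname
n=sys.argv[1]; st=pose(); pic=snapshot("wrist"); save(pic,sys.argv[2])
for d in finder.masks_of(pic,n)[:2]:
    P=pts(pic,d["pixels"],st)
    c,w,a=cv2.minAreaRect(P[:,:2].astype(np.float32)*1000)
    b=cv2.boxPoints((c,w,a)); e=max(b[1]-b[0],b[2]-b[1],key=np.linalg.norm); e*=np.sign(e[0]) or 1
    yaw=np.arctan2(e[1],e[0])
    z=np.percentile(P[:,2],[2,50,98])
    T=P[P[:,2]>z[2]-.012]; (tc,tr)=cv2.minEnclosingCircle(T[:,:2].astype(np.float32))
    print(n,round(d["p"],2),d["extent"],"rect",np.round(c,1),np.round(w),"yaw",round(float(yaw),3),"z",z.round(3),"top",np.round(tc,3),round(tr,3))
go(c[0]/1000,c[1]/1000,.1,yaw)
E
python3 w.py pestle p1.png
```

```text
pestle 0.92 [298.6, 76.7, 341.1, 267.0] rect [ 461.6 -109.4] [ 42. 199.] yaw -0.027 z [0.021 0.033 0.039] top [ 0.469 -0.109] 0.091
grasp [ 0.466 -0.112  0.208] psi -0.043 tilt 0.08 t 3.2 open 88.1 F [-0.  -0.6 -0.3]
now-axes [-0.4  -0.23 10.79] after-turn axes [-0.4  -0.24 10.79] rz -0.016
```

Emit:
carry_out --motion '[0.1,-0.2,5,0,0,-0.01,0,0,5,0,0,0,0,0,4,0,0,0,0,0,3,0,0,0,0,0,1.6,0,0,0,0,0,0,0,0,0]'

```text
clock: 3.95
tool_pos: [0.467, -0.1093, 0.0665]
eef_rot: [1.0, -0.016, -0.0, 0.0]
contact_force: [0.3, 0.1, -0.4]
opening: 1.001
```

Emit:
carry_out --motion '[0,0,0,0,0,0,0,0,0,0,0,0,0,0,0,0,0,0,0,0,0,0,0,0,0,0,0,0,0,0,0,0,0,0,0,0]' --hand 0.5 --grip_force 30

```text
clock: 4.7
tool_pos: [0.4673, -0.1079, 0.0667]
eef_rot: [1.0, -0.015, -0.0, 0.0]
contact_force: [-0.5, -0.4, -0.4]
opening: 0.345
```

Emit:
carry_out --motion '[0,0,-3,0,0,0,0,0,-4,0,0,0,0,0,-3,0,0,0,0,0,0,0,0,0]'

```text
clock: 5.2
tool_pos: [0.4682, -0.1082, 0.1682]
eef_rot: [1.0, -0.015, 0.002, 0.0]
contact_force: [-0.3, -0.6, -1.7]
opening: 0.289
```

```bash
python3 -c "
from h import *
go(.489,-.348,.12,.175)"
```

```text
grasp [ 0.468 -0.108  0.123] psi -0.03 tilt 0.22 t 5.2 open 25.4 F [-0.3 -0.6 -1.7]
now-axes [ 2.8  23.9   0.32] after-turn axes [-2.14 23.97  0.32] rz -0.205
```

Emit:
carry_out --motion '[0,0,0,0,0,-0.1,0,0,0,0,0,-0.1,-0.5,5,0,0,0,0,-0.5,5,0,0,0,0,-0.5,5,0,0,0,0,-0.4,5,0,0,0,0,-0.2,4,0,0,0,0,0,0,0,0,0,0]'

```text
clock: 6.2
tool_pos: [0.4856, -0.3522, 0.1648]
eef_rot: [0.997, 0.082, -0.001, 0.001]
contact_force: [-0.5, -0.7, -2.0]
opening: 0.285
```

```bash
cat > t.py <<'E'
import sys
from h import *
# tray from the rim in the top view
pic=snapshot("top"); save(pic,sys.argv[2])
st=pose(); pw=snapshot("wrist"); save(pw,"w"+sys.argv[2])
d=finder.masks_of(pic,sys.argv[1]); print([round(x["p"],2) for x in d])
dw=finder.masks_of(pw,sys.argv[3])
for x in dw[:1]:
    P=pts(pw,x["pixels"],st); print(sys.argv[3],x["p"],"z",np.percentile(P[:,2],[2,50,98]).round(3),"mid",((P.min(0)+P.max(0))/2).round(3))
E
python3 t.py tray_yellow t1.png pestle; python3 -c "
from h import *
go(.489,-.348,.026,.175)"
```

```text
[0.91]
pestle 0.81 z [0.112 0.122 0.127] mid [ 0.475 -0.358  0.095]
grasp [ 0.487 -0.346  0.121] psi 0.172 tilt 0.17 t 6.4 open 25.0 F [ 0.5  0.  -1.1]
now-axes [0.16 0.25 9.47] after-turn axes [0.16 0.25 9.47] rz -0.003
```

View pics/wt1.png

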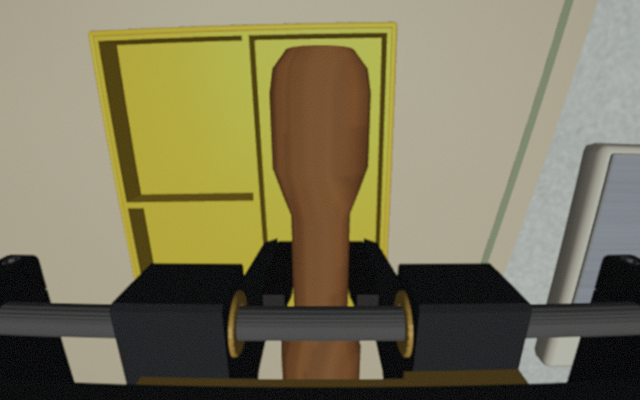

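The pestle (cols 270–370) is parallel to and centred in the yellow long bay (cols 255–385), so I'll lower it.

Emit:
carry_out --motion '[0.1,0.2,3,0,0,0,0,0,3,0,0,0,0,0,2,0,0,0,0,0,1,0,0,0,0,0,0.3,0,0,0,0,0,0,0,0,0]'

```text
clock: 7.15
tool_pos: [0.4889, -0.3496, 0.0778]
eef_rot: [0.996, 0.085, 0.0, 0.001]
contact_force: [-6.3, 2.9, 28.8]
opening: 0.284
```

Emit:
carry_out --motion '[0,0,0,0,0,0,0,0,0,0,0,0,0,0,0,0,0,0,0,0,0,0,0,0]' --hand 3.8

```text
clock: 7.65
tool_pos: [0.4885, -0.3497, 0.0734]
eef_rot: [0.996, 0.085, -0.0, -0.0]
contact_force: [-0.4, -0.1, 0.7]
opening: 0.428
```

Emit:
carry_out --motion '[0,0,-2,0,0,0,0,0,-5,0,0,0,0,0,-6,0,0,0,0,0,-6,0,0,0,0,0,0,0,0,0]'

```text
clock: 8.28
tool_pos: [0.4908, -0.3513, 0.2701]
eef_rot: [0.996, 0.085, 0.005, 0.004]
contact_force: [-0.2, 0.8, -0.8]
opening: 0.431
```

```bash
python3 w.py pestle p2.png; python3 -c "
from h import *
go(.494,.003,.2,-.17)"
```

```text
pestle 0.61 [293.6, 82.1, 336.4, 265.6] rect [ 483.8 -349.9] [199.  44.] yaw 0.168 z [0.024 0.037 0.043] top [ 0.491 -0.347] 0.09
grasp [ 0.488 -0.35   0.22 ] psi 0.17 tilt 0.11 t 8.4 open 37.9 F [-0.2  0.4 -0.3]
now-axes [-0.46 -0.08 12.01] after-turn axes [-0.46 -0.08 12.01] rz 0.002
grasp [ 0.488 -0.35   0.22 ] psi 0.17 tilt 0.11 t 8.4 open 37.9 F [-0.2  0.4 -0.3]
now-axes [  6.51 -34.7    2.01] after-turn axes [ -5.42 -34.89   2.01] rz 0.34
```

Emit:
carry_out --motion '[0,0,0,0,0,0.17,0,0,0,0,0,0.17,-0.9,-5.8,0,0,0,0,-0.9,-5.8,0,0,0,0,-0.9,-5.8,0,0,0,0,-0.9,-5.8,0,0,0,0,-0.9,-5.8,0,0,0,0,-0.9,-5.8,0,0,0,0]' --hand 8.8

```text
clock: 9.38
tool_pos: [0.4931, 0.004, 0.2624]
eef_rot: [0.996, -0.085, -0.002, 0.0]
contact_force: [2.0, 0.1, 0.0]
opening: 0.998
```

Emit:
carry_out --motion '[0,0,0,0,0,0]'

```text
clock: 9.5
tool_pos: [0.4933, 0.0084, 0.2624]
eef_rot: [0.997, -0.08, -0.002, -0.001]
contact_force: [0.5, -0.9, -0.5]
opening: 0.995
```

```bash
python3 w.py tongs p3.png
```

```text
tongs 0.65 [306.6, 63.8, 341.7, 256.9] rect [498.5   6.5] [ 32. 192.] yaw -0.173 z [-0.     0.017  0.018] top [0.499 0.006] 0.096
grasp [0.493 0.003 0.218] psi -0.168 tilt 0.18 t 9.6 open 87.9 F [-0.4 -0.3 -0.6]
now-axes [ 0.46 -0.48 11.77] after-turn axes [ 0.46 -0.48 11.77] rz 0.004
```

View pics/p3.png

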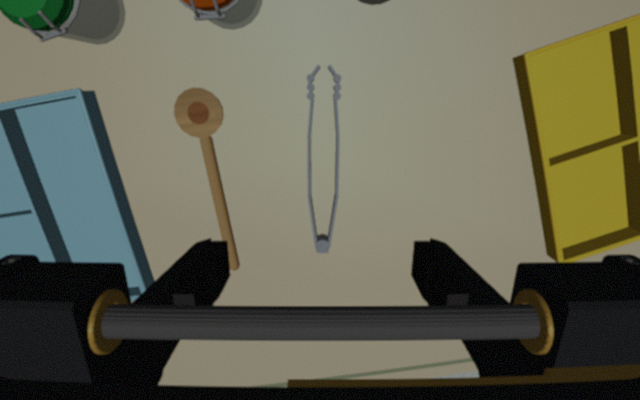

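Tongs at cols 308–341, parallel to the tool; the spoon handle lies clear to the left.

Emit:
carry_out --motion '[0.3,-0.3,5,0,0,0,0,0,6,0,0,0,0,0,4,0,0,0,0,0,3,0,0,0,0,0,1.6,0,0,0,0,0,0,0,0,0]'

```text
clock: 10.35
tool_pos: [0.4973, 0.0033, 0.067]
eef_rot: [0.996, -0.086, -0.001, 0.001]
contact_force: [0.2, -0.5, 0.0]
opening: 0.999
```

Emit:
carry_out --motion '[0,0,0,0,0,0,0,0,0,0,0,0,0,0,0,0,0,0,0,0,0,0,0,0,0,0,0,0,0,0,0,0,0,0,0,0,0,0,0,0,0,0,0,0,0,0,0,0]' --hand 0.5

```text
clock: 11.35
tool_pos: [0.4977, 0.0047, 0.0677]
eef_rot: [0.996, -0.085, 0.0, -0.0]
contact_force: [-0.7, -0.2, 1.2]
opening: 0.35
```

Emit:
carry_out --motion '[0,0,-3,0,0,0,0,0,-4,0,0,0,0,0,-3,0,0,0,0,0,0,0,0,0]'

```text
clock: 11.85
tool_pos: [0.4987, 0.0046, 0.1694]
eef_rot: [0.996, -0.085, 0.002, -0.0]
contact_force: [0.8, 0.1, -2.1]
opening: 0.35
```

```bash
python3 -c "
from h import *
go(.498,.266,.12,-.02)"
```

```text
grasp [0.499 0.005 0.124] psi -0.17 tilt 0.23 t 11.8 open 30.8 F [ 0.8  0.1 -2.1]
now-axes [ -4.52 -25.74   0.44] after-turn axes [ -0.61 -26.13   0.44] rz -0.15
```

Emit:
carry_out --motion '[0,0,0,0,0,-0.14,-0.2,-5,0,0,0,0,-0.2,-5,0,0,0,0,-0.1,-5,0,0,0,0,-0.1,-5,0,0,0,0,0,-5,0,0,0,0,0,-1.1,0,0,0,0,0,0,0,0,0,0]'

```text
clock: 12.85
tool_pos: [0.4989, 0.2657, 0.1665]
eef_rot: [1.0, -0.014, -0.001, 0.001]
contact_force: [0.1, -0.3, -1.3]
opening: 0.348
```

```bash
python3 w.py tray_blue p4.png;  python3 -c "
from h import *
go(.498,.266,.028,-.02)"
```

```text
tray_blue 0.71 [90.3, 31.6, 396.6, 305.8] rect [511.6 317.9] [213. 212.] yaw 1.551 z [0.002 0.003 0.025] top [0.534 0.313] 0.123
grasp [0.499 0.263 0.122] psi -0.033 tilt 0.18 t 12.9 open 30.5 F [ 0.1 -0.2 -0.7]
now-axes [ 1.03 -5.51  2.2 ] after-turn axes [-5.49 -1.1   2.2 ] rz 1.558
grasp [0.499 0.263 0.122] psi -0.033 tilt 0.18 t 12.9 open 30.5 F [ 0.1 -0.2 -0.7]
now-axes [-0.15 -0.28  9.4 ] after-turn axes [-0.15 -0.28  9.4 ] rz -0.013
```

View pics/p4.png

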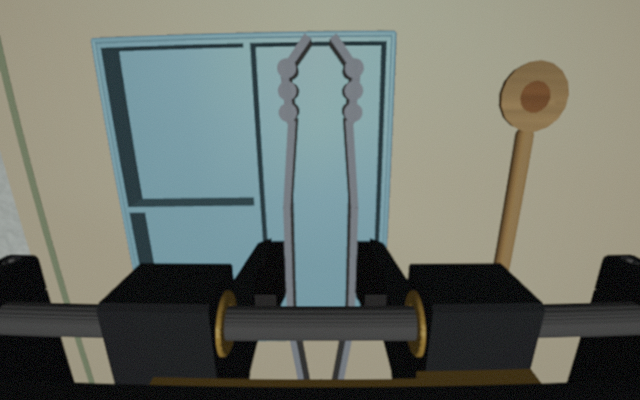

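Tongs (cols 280–362) sit inside the blue long bay (cols 255–385) and are parallel to it. Lowering.

Emit:
carry_out --motion '[0,-0.2,3,0,0,-0.012,0,0,3,0,0,0,0,0,2,0,0,0,0,0,1,0,0,0,0,0,0.2,0,0,0,0,0,0,0,0,0]'

```text
clock: 13.7
tool_pos: [0.5001, 0.2678, 0.0763]
eef_rot: [1.0, -0.009, 0.0, -0.0]
contact_force: [0.3, -0.3, -1.3]
opening: 0.351
```

Emit:
carry_out --motion '[0,0,0,0,0,0,0,0,0,0,0,0,0,0,0,0,0,0,0,0,0,0,0,0]' --hand 4.1

```text
clock: 14.2
tool_pos: [0.4997, 0.2678, 0.0758]
eef_rot: [1.0, -0.009, 0.0, -0.0]
contact_force: [-0.2, -0.2, -0.2]
opening: 0.467
```

Emit:
carry_out --motion '[0,0,-2,0,0,0,0,0,-5,0,0,0,0,0,-6,0,0,0,0,0,-6,0,0,0,0,0,0,0,0,0]'

```text
clock: 14.82
tool_pos: [0.5019, 0.2687, 0.2717]
eef_rot: [1.0, -0.009, 0.005, -0.003]
contact_force: [0.2, 0.3, -1.2]
opening: 0.464
```

```bash
python3 w.py tongs p5.png; python3 -c "
from h import *
go(.674,.192,.22,-.1)"
```

```text
tongs 0.87 [306.7, 76.5, 339.4, 259.4] rect [499.9 268.2] [ 34. 194.] yaw -0.022 z [0.002 0.021 0.022] top [0.501 0.268] 0.096
grasp [0.5   0.268 0.222] psi -0.018 tilt 0.11 t 14.9 open 40.9 F [ 0.2  0.5 -0.2]
now-axes [ 0.03 -0.04 12.2 ] after-turn axes [ 0.03 -0.04 12.2 ] rz 0.003
grasp [0.5   0.268 0.222] psi -0.018 tilt 0.11 t 14.9 open 40.9 F [ 0.2  0.5 -0.2]
now-axes [17.58  7.26  0.2 ] after-turn axes [18.11  5.8   0.2 ] rz 0.082
```

Emit:
carry_out --motion '[0,0,0,0,0,0.08,5,1.6,0,0,0,0,5,1.6,0,0,0,0,5,1.6,0,0,0,0,3,1,0,0,0,0,0,0,0,0,0,0]' --hand 8.8

```text
clock: 15.68
tool_pos: [0.674, 0.1894, 0.2633]
eef_rot: [0.999, -0.051, -0.001, 0.001]
contact_force: [-1.3, -0.8, 0.3]
opening: 0.997
```

```bash
python3 w.py jar_green p6.png
```

```text
jar_green 0.89 [279.9, 139.0, 354.9, 224.0] rect [664.8 193.8] [74. 88.] yaw -0.6 z [0.021 0.087 0.09 ] top [0.679 0.193] 0.033
grasp [0.671 0.193 0.219] psi -0.098 tilt 0.23 t 15.8 open 87.9 F [ 0.9  0.7 -0.7]
now-axes [-0.67 -0.04 11.89] after-turn axes [-0.61  0.29 11.89] rz 0.502
```

View pics/p6.png

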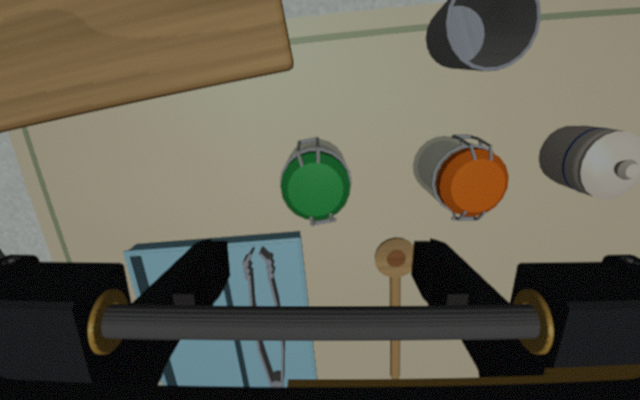

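Green jar centred between the fingers (lid at 315,185) with the clamp fore-and-aft. I can grip it.

Emit:
carry_out --motion '[0.4,0,5,0,0,-0.03,0,0,5,0,0,0,0,0,4,0,0,0,0,0,2.7,0,0,0,0,0,0,0,0,0]'

```text
clock: 16.4
tool_pos: [0.6737, 0.1931, 0.0961]
eef_rot: [0.999, -0.033, -0.003, 0.001]
contact_force: [1.1, 0.1, 0.8]
opening: 0.998
```

Emit:
carry_out --motion '[0,0,0,0,0,0,0,0,0,0,0,0,0,0,0,0,0,0,0,0,0,0,0,0,0,0,0,0,0,0,0,0,0,0,0,0]' --hand 4 --grip_force 25

```text
clock: 17.15
tool_pos: [0.6777, 0.1922, 0.1]
eef_rot: [0.999, -0.034, 0.001, -0.0]
contact_force: [-2.0, 0.8, 6.2]
opening: 0.67
```

Emit:
carry_out --motion '[0,0,-2,0,0,0,0,0,-3,0,0,0,0,0,-3,0,0,0,0,0,0,0,0,0]'

```text
clock: 17.65
tool_pos: [0.6788, 0.1923, 0.182]
eef_rot: [0.999, -0.034, 0.003, -0.001]
contact_force: [-0.6, -0.1, -1.4]
opening: 0.67
```

```bash
python3 -c "
from h import *
go(.553,.357,.12,-.02)"
```

```text
grasp [0.679 0.192 0.137] psi -0.068 tilt 0.35 t 17.6 open 59.1 F [-0.6 -0.1 -1.4]
now-axes [-13.7  -15.57   1.7 ] after-turn axes [-12.94 -16.21   1.7 ] rz -0.048
```

Emit:
carry_out --motion '[0,0,0,0,0,-0.045,-3,-4,0,0,0,0,-4,-5,0,0,0,0,-4,-5,0,0,0,0,-2,-2.2,0,0,0,0,0,0,0,0,0,0]'

```text
clock: 18.4
tool_pos: [0.549, 0.3579, 0.1769]
eef_rot: [1.0, -0.008, -0.002, -0.0]
contact_force: [-0.5, -0.3, -2.2]
opening: 0.671
```

```bash
cat > v.py <<'E'
import sys
from h import *
st=pose(); pic=snapshot("wrist"); save(pic,sys.argv[1])
E
python3 v.py p7.png; python3 -c "
from h import *
go(.553,.357,.06,-.02)"
```

```text
grasp [0.551 0.355 0.132] psi -0.019 tilt 0.17 t 18.4 open 58.9 F [ 0.6 -0.7 -1.9]
now-axes [ 0.18 -0.2   7.22] after-turn axes [ 0.18 -0.2   7.22] rz 0.001
```

View pics/p7.png

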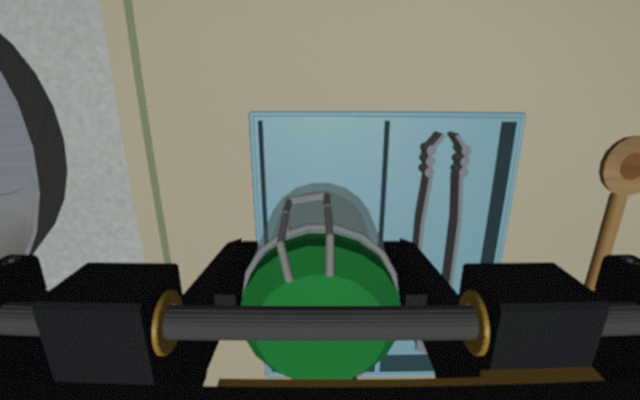

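The green jar sits between the outer wall (col 262) and the divider (col 387). Lowering.

Emit:
carry_out --motion '[0.1,-0.2,3,0,0,0,0,0,2,0,0,0,0,0,1.2,0,0,0,0,0,0.6,0,0,0,0,0,0.2,0,0,0,0,0,0,0,0,0,0,0,0,0,0,0]'

```text
clock: 19.32
tool_pos: [0.5541, 0.3567, 0.1094]
eef_rot: [1.0, -0.012, 0.0, -0.0]
contact_force: [0.4, -0.8, -2.7]
opening: 0.671
```

```bash
python3 -c "
from h import *
go(.553,.357,.0595,-.02)"
```

```text
grasp [0.554 0.357 0.064] psi -0.023 tilt 0.06 t 19.3 open 59.1 F [ 0.4 -0.8 -2.7]
now-axes [-0.11 -0.02  0.49] after-turn axes [-0.11 -0.02  0.49] rz -0.003
```

Emit:
carry_out --motion '[0,0,0.2,0,0,0,0,0,0.2,0,0,0,0,0,0.1,0,0,0,0,0,0,0,0,0]'

```text
clock: 19.82
tool_pos: [0.5537, 0.3565, 0.104]
eef_rot: [1.0, -0.012, -0.0, 0.0]
contact_force: [-1.6, -1.6, 2.2]
opening: 0.672
```

Contact is light (+2.2 N, up from −2.7), so I'll release.

Emit:
carry_out --motion '[0,0,0,0,0,0,0,0,0,0,0,0,0,0,0,0,0,0,0,0,0,0,0,0]' --hand 8.0

```text
clock: 20.32
tool_pos: [0.5539, 0.3565, 0.1037]
eef_rot: [1.0, -0.012, 0.0, 0.0]
contact_force: [-0.7, -0.0, 0.1]
opening: 0.911
```

Emit:
carry_out --motion '[0,0,-2,0,0,0,0,0,-4,0,0,0,0,0,-5,0,0,0,0,0,-5,0,0,0,0,0,0,0,0,0]'

```text
clock: 20.95
tool_pos: [0.5562, 0.3577, 0.2699]
eef_rot: [1.0, -0.012, 0.005, -0.003]
contact_force: [-0.8, -0.5, -0.5]
opening: 0.909
```

```bash
python3 w.py jar_green p8.png; python3 -c "
from h import *
go(.663,-.068,.26,0)"
```

```text
jar_green 0.77 [287.2, 149.1, 358.7, 235.0] rect [550.6 351. ] [77. 60.] yaw 0.89 z [0.035 0.091 0.094] top [0.556 0.357] 0.033
grasp [0.554 0.357 0.22 ] psi -0.023 tilt 0.09 t 21.1 open 80.0 F [-0.8  0.8 -1.3]
now-axes [-0.31  0.56 12.  ] after-turn axes [-0.64  0.1  12.  ] rz -0.914
grasp [0.554 0.357 0.22 ] psi -0.023 tilt 0.09 t 21.1 open 80.0 F [-0.8  0.8 -1.3]
now-axes [11.9  42.19 -4.  ] after-turn axes [10.92 42.46 -4.  ] rz -0.023
```

Emit:
carry_out --motion '[1.4,5.3,0,0,0,0,1.4,5.3,0,0,0,0,1.4,5.3,0,0,0,0,1.4,5.3,0,0,0,0,1.4,5.3,0,0,0,0,1.4,5.3,0,0,0,0,1.4,5.3,0,0,0,0,1.4,5.3,0,0,0,0]' --hand 8.8

```text
clock: 22.05
tool_pos: [0.6552, -0.0715, 0.2621]
eef_rot: [1.0, -0.011, -0.002, -0.0]
contact_force: [1.3, 0.3, -0.7]
opening: 0.995
```

Emit:
carry_out --motion '[0,0,0,0,0,0]'

```text
clock: 22.18
tool_pos: [0.655, -0.0775, 0.2621]
eef_rot: [1.0, -0.016, -0.001, 0.002]
contact_force: [-1.4, 0.5, 1.3]
opening: 0.998
```

```bash
python3 w.py salt_pot p9.png; python3 -c "
from h import *
go(.665,-.068,.048,0)"
```

```text
salt_pot 0.71 [123.9, 235.5, 175.5, 376.4] rect [557.   94.2] [ 99. 302.] yaw -0.468 z [0.007 0.011 0.013] top [0.536 0.053] 0.151
salt_pot 0.67 [268.0, 130.4, 340.7, 210.4] rect [660.2 -66.3] [75. 76.] yaw -0.281 z [0.031 0.07  0.085] top [ 0.667 -0.068] 0.014
grasp [ 0.655 -0.07   0.217] psi -0.024 tilt 0.18 t 22.3 open 87.9 F [-0.4 -0.1 -0.7]
now-axes [ 0.53 -0.4  11.72] after-turn axes [ 0.41 -0.52 11.72] rz 0.257
grasp [ 0.655 -0.07   0.217] psi -0.024 tilt 0.18 t 22.3 open 87.9 F [-0.4 -0.1 -0.7]
now-axes [ 1.01 -0.24 16.92] after-turn axes [ 1.01 -0.21 16.92] rz -0.024
```

View pics/p9.png

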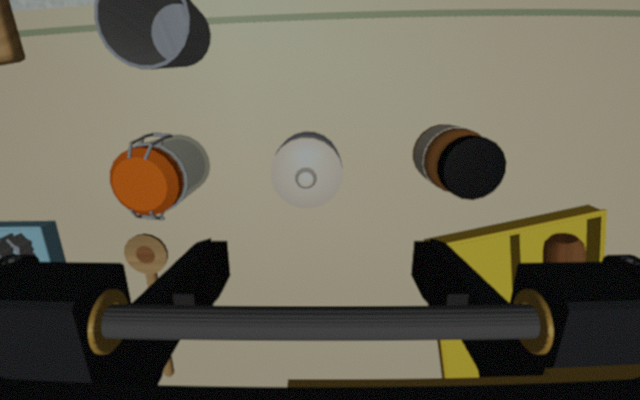

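The pot (knob at 305,178) lies between the fingers, and the orange jar and amber jar are clear. The network's first "salt_pot" hit was false, since its z was 0.01.

Emit:
carry_out --motion '[1.1,-0.2,5,0,0,0,0,0,5,0,0,0,0,0,4,0,0,0,0,0,2.7,0,0,0,0,0,0,0,0,0]'

```text
clock: 22.9
tool_pos: [0.6648, -0.0653, 0.0939]
eef_rot: [1.0, -0.01, -0.003, -0.001]
contact_force: [0.3, 0.5, 0.2]
opening: 0.996
```

Emit:
carry_out --motion '[0,0,0,0,0,0,0,0,0,0,0,0,0,0,0,0,0,0,0,0,0,0,0,0,0,0,0,0,0,0,0,0,0,0,0,0]' --hand 4

```text
clock: 23.65
tool_pos: [0.6676, -0.068, 0.098]
eef_rot: [1.0, -0.012, 0.001, -0.0]
contact_force: [-1.7, 0.4, 6.7]
opening: 0.693
```

Emit:
carry_out --motion '[0,0,-2,0,0,0,0,0,-3,0,0,0,0,0,-4,0,0,0,0,0,0,0,0,0]'

```text
clock: 24.15
tool_pos: [0.6691, -0.0688, 0.1909]
eef_rot: [1.0, -0.012, 0.004, 0.0]
contact_force: [1.0, -0.4, -2.6]
opening: 0.695
```

```bash
python3 -c "
from h import *
go(.419,-.268,.13,.175)"
```

```text
grasp [ 0.669 -0.069  0.146] psi -0.024 tilt 0.44 t 24.1 open 61.3 F [ 1.  -0.4 -2.6]
now-axes [-24.56  20.5    1.59] after-turn axes [-28.13  15.25   1.59] rz -0.199
```

Emit:
carry_out --motion '[0,0,0,0,0,-0.1,0,0,0,0,0,-0.1,-4.7,2.5,0,0,0,0,-4.7,2.5,0,0,0,0,-4.7,2.5,0,0,0,0,-4.7,2.5,0,0,0,0,-4.7,2.5,0,0,0,0,-4.6,2.7,0,0,0,0]'

```text
clock: 25.15
tool_pos: [0.4151, -0.2679, 0.1862]
eef_rot: [0.996, 0.088, -0.001, -0.0]
contact_force: [0.5, -1.0, -2.9]
opening: 0.691
```

Emit:
carry_out --motion '[0,0,0,0,0,0,0,0,0,0,0,0]'

```text
clock: 25.4
tool_pos: [0.4173, -0.267, 0.1864]
eef_rot: [0.996, 0.088, 0.0, -0.0]
contact_force: [0.5, 0.2, -1.2]
opening: 0.694
```

```bash
python3 v.py p10.png; python3 -c "
from h import *
go(.419,-.268,.06,.175)"
```

```text
grasp [ 0.418 -0.266  0.141] psi 0.178 tilt 0.06 t 25.4 open 61.1 F [ 0.1  0.7 -1.7]
now-axes [0.07 0.17 8.15] after-turn axes [0.07 0.17 8.15] rz 0.003
```

View pics/p10.png

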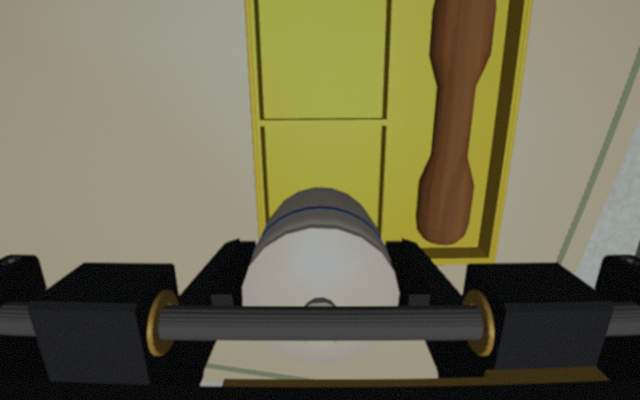

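The pot is in line with the near-left yellow bay (divider at row 120, side walls at cols 262 and 383). Lowering.

Emit:
carry_out --motion '[0.1,0.1,3,0,0,0,0,0,2.5,0,0,0,0,0,1.5,0,0,0,0,0,0.6,0,0,0,0,0,0.2,0,0,0,0,0,0.1,0,0,0,0,0,0,0,0,0,0,0,0,0,0,0]'

```text
clock: 26.45
tool_pos: [0.4184, -0.2683, 0.1081]
eef_rot: [0.996, 0.088, 0.0, 0.0]
contact_force: [0.3, 0.3, -1.9]
opening: 0.691
```

Emit:
carry_out --motion '[0,0,0.2,0,0,0,0,0,0.1,0,0,0,0,0,0,0,0,0,0,0,0,0,0,0]'

```text
clock: 26.95
tool_pos: [0.4182, -0.2681, 0.1047]
eef_rot: [0.996, 0.088, -0.0, 0.0]
contact_force: [0.3, -0.8, -1.9]
opening: 0.689
```

Emit:
carry_out --motion '[0,0,0.1,0,0,0,0,0,0.1,0,0,0,0,0,0.1,0,0,0,0,0,0,0,0,0]'

```text
clock: 27.45
tool_pos: [0.4182, -0.2681, 0.102]
eef_rot: [0.996, 0.088, 0.0, 0.0]
contact_force: [-0.3, 0.7, 2.9]
opening: 0.693
```

Contact again. Releasing.

Emit:
carry_out --motion '[0,0,0,0,0,0,0,0,0,0,0,0,0,0,0,0,0,0,0,0,0,0,0,0]' --hand 8.0

```text
clock: 27.95
tool_pos: [0.4183, -0.2681, 0.1017]
eef_rot: [0.996, 0.088, 0.0, 0.0]
contact_force: [0.3, -0.9, -0.1]
opening: 0.905
```

Emit:
carry_out --motion '[0,0,-2,0,0,0,0,0,-4,0,0,0,0,0,-5,0,0,0,0,0,-5,0,0,0,0,0,0,0,0,0]'

```text
clock: 28.58
tool_pos: [0.4198, -0.269, 0.265]
eef_rot: [0.996, 0.088, 0.003, 0.002]
contact_force: [0.8, -0.5, -0.8]
opening: 0.907
```

```bash
python3 w.py salt_pot p11.png; python3 -c "
from h import *
go(.665,.066,.22,-.1)"
```

```text
salt_pot 0.97 [280.2, 148.6, 352.8, 226.6] rect [ 413.7 -262.2] [62. 77.] yaw -0.871 z [0.032 0.074 0.089] top [ 0.421 -0.267] 0.016
grasp [ 0.418 -0.268  0.217] psi 0.177 tilt 0.03 t 28.7 open 80.0 F [ 0.2  0.  -0.5]
now-axes [-0.32 -0.66 11.68] after-turn axes [-0.73 -0.06 11.68] rz 1.048
grasp [ 0.418 -0.268  0.217] psi 0.177 tilt 0.03 t 28.7 open 80.0 F [ 0.2  0.  -0.5]
now-axes [ 30.19 -28.55  -0.32] after-turn axes [ 21.24 -35.71  -0.32] rz 0.277
```

Emit:
carry_out --motion '[0,0,0,0,0,0.14,0,0,0,0,0,0.14,2.7,-4.5,0,0,0,0,2.7,-4.5,0,0,0,0,2.7,-4.5,0,0,0,0,2.7,-4.5,0,0,0,0,2.7,-4.5,0,0,0,0,2.7,-4.5,0,0,0,0]' --hand 8.8

```text
clock: 29.68
tool_pos: [0.6071, -0.0148, 0.2594]
eef_rot: [0.999, -0.051, -0.002, 0.001]
contact_force: [0.2, -0.0, 1.1]
opening: 1.002
```

Emit:
carry_out --motion '[2.7,-4.5,0,0,0,0,2.3,-4.2,0,0,0,0,0,0,0,0,0,0]'

```text
clock: 30.05
tool_pos: [0.6661, 0.0709, 0.2587]
eef_rot: [0.999, -0.048, -0.001, -0.001]
contact_force: [0.2, 1.0, 0.8]
opening: 0.999
```

```bash
python3 w.py jar_orange p12.png
```

```text
jar_orange 0.79 [294.3, 140.0, 365.9, 227.5] rect [661.7  68.7] [65. 81.] yaw -0.831 z [0.028 0.087 0.09 ] top [0.669 0.064] 0.033
grasp [0.665 0.065 0.214] psi -0.102 tilt 0.25 t 30.1 open 88.0 F [-0.7 -0.4 -0.2]
now-axes [-0.33 -0.34 11.43] after-turn axes [-0.47 -0.03 11.43] rz 0.728
```

View pics/p12.png

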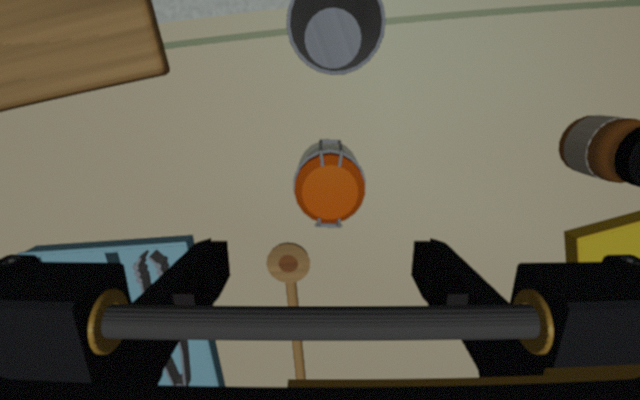

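Orange jar (329,187) centred, clamp along the tool x axis. Gripping.

Emit:
carry_out --motion '[0.3,0,5,0,0,0,0,0,5,0,0,0,0,0,4,0,0,0,0,0,2.3,0,0,0,0,0,0,0,0,0]'

```text
clock: 30.78
tool_pos: [0.6675, 0.0635, 0.0971]
eef_rot: [0.999, -0.052, -0.002, 0.001]
contact_force: [0.5, 0.4, -0.1]
opening: 0.999
```

Emit:
carry_out --motion '[0,0,0,0,0,0,0,0,0,0,0,0,0,0,0,0,0,0,0,0,0,0,0,0,0,0,0,0,0,0,0,0,0,0,0,0]' --hand 4

```text
clock: 31.52
tool_pos: [0.6695, 0.0647, 0.1]
eef_rot: [0.999, -0.052, 0.001, 0.0]
contact_force: [-1.1, 0.3, 5.9]
opening: 0.676
```

Emit:
carry_out --motion '[0,0,-2,0,0,0,0,0,-4,0,0,0,0,0,-4,0,0,0,0,0,-2,0,0,0,0,0,0,0,0,0]'

```text
clock: 32.15
tool_pos: [0.6698, 0.0651, 0.2212]
eef_rot: [0.999, -0.052, 0.002, -0.0]
contact_force: [0.3, -0.5, -2.2]
opening: 0.674
```

```bash
python3 -c "
from h import *
go(.526,-.248,.16,.177)"
```

```text
grasp [0.67  0.065 0.176] psi -0.103 tilt 0.25 t 32.1 open 59.4 F [ 0.3 -0.5 -2.2]
now-axes [-11.1   32.63   1.62] after-turn axes [-19.69  28.29   1.62] rz -0.28
```

Emit:
carry_out --motion '[0,0,0,0,0,-0.14,0,0,0,0,0,-0.14,-3.3,4.7,0,0,0,0,-3.3,4.7,0,0,0,0,-3.3,4.7,0,0,0,0,-3.3,4.7,0,0,0,0,-3.3,4.7,0,0,0,0,-3.2,4.8,0,0,0,0]'

```text
clock: 33.15
tool_pos: [0.5231, -0.2495, 0.2177]
eef_rot: [0.996, 0.089, -0.001, -0.001]
contact_force: [0.5, -0.4, -1.8]
opening: 0.673
```

Emit:
carry_out --motion '[0,0,1,0,0,0,0,0,2,0,0,0,0,0,0,0,0,0,0,0,0,0,0,0]'

```text
clock: 33.65
tool_pos: [0.525, -0.2475, 0.1887]
eef_rot: [0.996, 0.089, -0.0, -0.0]
contact_force: [-0.2, 0.7, -2.1]
opening: 0.673
```

```bash
python3 v.py p13.png; python3 -c "
from h import *
go(.526,-.248,.06,.177)"
```

```text
grasp [ 0.525 -0.248  0.144] psi 0.178 tilt 0.03 t 33.7 open 59.4 F [ 0.8  0.6 -2. ]
now-axes [0.07 0.03 8.4 ] after-turn axes [0.07 0.03 8.4 ] rz 0.001
```

View pics/p13.png

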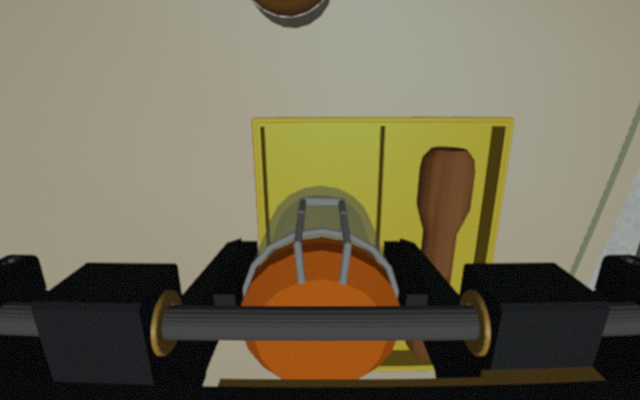

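The jar is centred over the far-left yellow bay (walls at cols 265 and 380). Lowering.

Emit:
carry_out --motion '[0.1,0,3,0,0,0,0,0,2.5,0,0,0,0,0,1.6,0,0,0,0,0,0.7,0,0,0,0,0,0.2,0,0,0,0,0,0.1,0,0,0,0,0,0,0,0,0]'

```text
clock: 34.58
tool_pos: [0.526, -0.2484, 0.1083]
eef_rot: [0.996, 0.088, 0.0, 0.0]
contact_force: [-0.1, 0.1, -1.9]
opening: 0.676
```

Emit:
carry_out --motion '[0,0,0.2,0,0,0,0,0,0.1,0,0,0,0,0,0,0,0,0,0,0,0,0,0,0]'

```text
clock: 35.08
tool_pos: [0.5257, -0.2482, 0.1047]
eef_rot: [0.996, 0.088, 0.0, 0.0]
contact_force: [0.6, 0.5, -2.6]
opening: 0.672
```

Emit:
carry_out --motion '[0,0,0.1,0,0,0,0,0,0.1,0,0,0,0,0,0.1,0,0,0,0,0,0,0,0,0]'

```text
clock: 35.58
tool_pos: [0.5257, -0.2482, 0.1039]
eef_rot: [0.996, 0.088, 0.0, 0.0]
contact_force: [-3.8, 2.2, 17.1]
opening: 0.673
```

In contact (17 N). Releasing and rising, then a check from the top camera with the arm out of the way.

Emit:
carry_out --motion '[0,0,0,0,0,0,0,0,0,0,0,0,0,0,0,0,0,0,0,0,0,0,0,0]' --hand 8.0

```text
clock: 36.08
tool_pos: [0.5257, -0.2482, 0.1015]
eef_rot: [0.996, 0.088, -0.0, -0.0]
contact_force: [-0.7, -0.1, -0.6]
opening: 0.906
```

Emit:
carry_out --motion '[0,0,-2,0,0,0,0,0,-4,0,0,0,0,0,-5,0,0,0,0,0,-5,0,0,0,0,-5,-2,0,0,0,0,-5,0,0,0,0,0,-5,0,0,0,0,0,-5,0,0,0,0]'

```text
clock: 37.08
tool_pos: [0.4902, -0.0498, 0.2832]
eef_rot: [0.996, 0.088, 0.001, 0.0]
contact_force: [1.4, 0.8, -1.2]
opening: 0.907
```

Emit:
carry_out --motion '[-4,0,0,0,0,0,-4,-1,0,0,0,0,0,0,0,0,0,0]'

```text
clock: 37.45
tool_pos: [0.4065, -0.0556, 0.2827]
eef_rot: [0.996, 0.088, -0.001, 0.0]
contact_force: [0.0, -0.1, -0.7]
opening: 0.906
```

```bash
sed -i 's/c+"0.png"/c+"9.png"/' m.py; python3 m.py | grep -v rvec; python3 - <<'E'
import cv2
i=cv2.imread("pics/top9.png")[110:360,110:520]; cv2.imwrite("pics/top9c.png",cv2.resize(i,(800,488),interpolation=cv2.INTER_CUBIC))
E
```

```text
{'clock': np.float64(37.45), 'q': array([ 0.087,  0.461, -0.095,  2.202,  0.091,  0.485, -1.472]), 'qd': array([ 0.004,  0.03 , -0.004, -0.111,  0.   , -0.015,  0.002]), 'joint_torque': array([-2.9000e-02, -3.5929e+01,  2.0200e-01, -7.9530e+00, -1.2000e-02,
        6.3000e-02, -2.3000e-02]), 'tool_pos': array([ 0.407, -0.056,  0.283]), 'eef_rot': array([ 0.996,  0.088, -0.001,  0.   ]), 'contact_force': array([ 0.02 , -0.09 , -0.662]), 'moment': array([ 0.026, -0.061,  0.039]), 'opening': np.float64(0.906)}
top [ 0.574 -0.007  1.043]
tray_blue 0.86 [126. 218. 222. 327.] mid [0.495 0.312 0.044] top 0.028 [0.498 0.312] rect [495. 314.] [193. 231.] 89.1
tray_yellow 0.97 [401. 227. 504. 343.] mid [ 0.478 -0.305  0.044] top 0.028 [ 0.48  -0.301] rect [ 477. -307.] [233. 200.] 10.5
tongs 0.7 [186. 228. 204. 313.] mid [0.5   0.268 0.015] top 0.026 [0.5   0.268] rect [500. 268.] [ 33. 188.] 88.5
pestle 0.62 [459. 240. 488. 324.] mid [ 0.486 -0.352  0.024] top 0.046 [ 0.49  -0.347] rect [ 486. -354.] [187.  50.] 10.2
jar_green 0.6 [134. 230. 168. 263.] mid [0.55  0.363 0.051] top 0.096 [0.552
[... 1429 characters left out ...]
id [ 0.559 -0.225  0.048] top 0.094 [ 0.519 -0.249] rect [ 560. -228.] [153.  69.] 33.9
jar_orange 0.65 [320. 308. 367. 375.] mid [ 0.438 -0.257  0.048] top 0.09 [ 0.416 -0.268] rect [ 437. -252.] [116.  70.] 28.4
salt_pot 0.6 [320. 310. 369. 374.] mid [ 0.415 -0.268  0.051] top 0.09 [ 0.415 -0.268] rect [ 415. -268.] [61. 61.] 69.6
wooden_spoon 0.84 [193. 201. 269. 247.] mid [0.498 0.124 0.007] top 0.014 [0.493 0.116] rect [499. 117.] [205.  61.] 5.9
amber_jar 0.65 [381. 208. 417. 264.] mid [ 0.709 -0.175  0.043] top 0.086 [ 0.666 -0.202] rect [ 702. -162.] [164.  54.] 45.9
steel_cup 0.68 [323. 149. 354. 193.] mid [0.828 0.097 0.038] top 0.076 [0.787 0.05 ] rect [842.  92.] [210.  81.] 42.3
```

View pics/top9c.png

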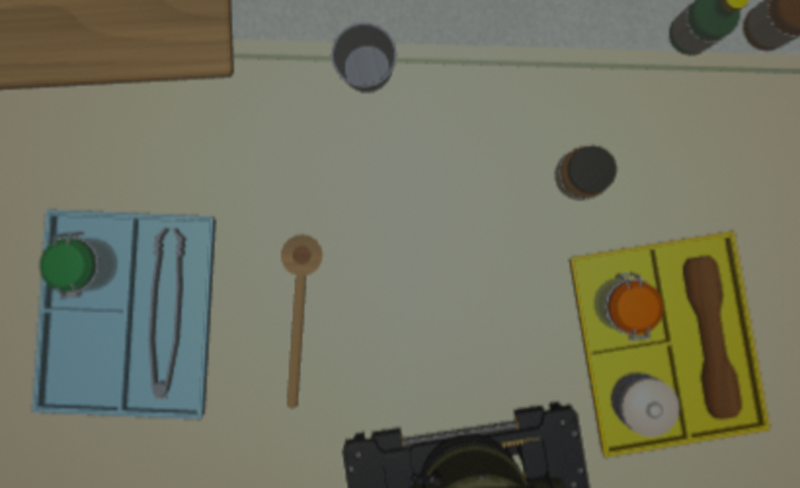

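All five things are in their bays, the bystanders haven't moved and the arm is clear. Handing in.

```bash
python3 -c "
from h import *
print(workorder.finish_job())"
```

```text
the job is handed in; nothing more can be done
None
```

Both kits are made up and I handed the job in at about 38 s of simulated time; `finish_job` gives no verdict.

**Serving kit (blue tray):** the tongs lie in the long bay and the green jar stands in the far small bay.

**Garlic kit (yellow tray):** the pestle lies in the long bay, the salt pot stands in the near small bay and the orange jar in the far one.

**Last checks:**
- **Positions:** in the final top view each of the five was in its bay. The tongs, pestle, green jar and pot measured within about 5 mm of their bay centres. The orange jar measured about 7 mm off in the side view.
- **Heights:** the measured top heights fit each thing standing or lying on its tray floor.
- **Bystanders:** the spoon, amber jar and cup measured within a few mm of where they started.
- **Gripper:** it was parked clear of everything.

**What disagreed or looked odd:**
- **False detections:** some low-confidence network hits were wrong, such as a "salt_pot" at 10 mm height and mix-ups between "tray_blue", "jar_green" and "pestle" in the side view. I left these out.
- **Orange jar in the final top view:** the network missed it there. The picture and the side view both showed it in place.
- **Contact forces:** the pestle touched its bay floor earlier than expected (about 29 N read at the wrist), and the orange jar was set down at about 17 N. Both were within limits.

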